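Sweep the loose tube caps into the waste drop

ROBOT

A 6-joint arm with a two-finger parallel gripper is mounted at the origin on the work surface. World frame = base frame: x ahead of the robot, y to its left, z up, the work surface at z = 0. Lengths are in mm, angles in rad, forces in N, time in s.
With the tool pointing down it reaches from about 375 to 825 mm from the base axis. Payload 5.5 kg.
Tool frame: the origin (TCP) lies at the very end of the fingers, on their centre line; the grasp point (between the pads) lies 19 mm behind it; z points along the fingers, y is the line along which they close (so a half turn about z gives the same grasp; the last joint's range is limited). The gripper opens to 85 mm and grips with 20 to 120 N. Pads are 22 mm wide; open, the fingers measure 114 mm over their backs; the gripper's body (76 mm by 85 mm) begins 54 mm behind the grasp point. The pads swing forward as they close: fully open they stand 13 mm farther back than shut.
Start: joints at [-1.309, 0.314, -0.047, 1.21, 0, 1.571], TCP at [155.289, -579.552, 231.299] pointing down, gripper open.
Joint ranges: [-2.67, 2.67], [-0.69, 1.73], [-1.03, 1.25], [-2.08, 2.16], [-1.42, 1.45], [-3.14, 3.14]. Speed limits (rad/s): [2.39, 2.39, 3.01, 3.14, 3.14, 3.14].

INTERFACE

Orientations are given as [roll, pitch, yaw] about the fixed x, y, z axes, in that order (R = Rz(yaw) Ry(pitch) Rx(roll)).
In Python, from rig import sense, get_image, camera_params, finish_job, find_in gives the robot as it stands.
- The arm moves only by the tool play_rows, never from a script. Its argument "series" is a list that holds one entry, the list of rows, each a list of 7 numbers: the shift along the world's x, y, z in cm, then the turn, a rotation vector about the world's x, y, z in degrees, then the opening in per cent of the stroke, from 0 (shut) to 100 (fully open). In form: [[[x, y, z, ax, ay, az, hand], ...]]. A call has 1 to 12 rows; each row shifts and turns the commanded pose from where the row before left it; what a row does not reach is not made up. A row lasts 1/10 s, in which the tool goes at most 50 mm and 8.59 degrees, less where a joint would pass 70% of its speed; a pose out of reach is approached as far as the arm can. A call is refused whole if a number of a shift passes 5 or a number of a turn 8.59, either way. A call with a gripper value outside its range is refused whole. The fingers move at their own pace and stop on an object; "squeeze" is the grip in N (left out, the last holds). Time passes only in rows, so rows that do not move let the fingers close. It gives the time, the measured TCP pose, the force and the opening at its end, in the units of the state.
- sense(): the state, without advancing time (a new reading comes with each control period).
- get_image(name): name is "scene" or "top"; returns (picture, depth): 384x512x3 uint8, red, green, blue; 384x512 float32, mm along the optical axis (not along the pixel's ray), 0 where there is no reading.
- camera_params(name): a dict with "fx", "fy", "cx", "cy" (pixels), "k1" (the pictures are not rectified: a ray, as slopes to the right and down, at radius r is drawn at 1 + k1 r^2 times it, then the intrinsics apply), "rvec" (rotation vector, rad) and "tvec" (3), from world to camera coordinates, as OpenCV has them. Camera axes: x right, y down, z forward; pixel columns grow to the right and rows downward; lengths in mm; the calibration is good to about 2 mm. A picture is of the moment at which its call begins. camera_params takes no time and is no camera call.
- finish_job(): hands the job in, once; it reports no verdict.
Trained networks look in the newest picture that a camera, given by its name, has taken for a name from the list of things; names that differ only in an ending like _2 or _b are one class to them, and where a whole thing is asked for, a point or a joint stands for the part that bears it (a point fixed in the world has none). Each returns a list of dicts, best first, with "score" (0 to 1); they miss things now and then, are a little off and sometimes report something else, mostly with a low value. They report only what shows in the picture. A call takes as long as a camera call.
- find_in(camera, label): "at" ([column, row] in pixels, amid what is visible of it).
The state is a dict: "clock": time; "joint_pos": joint angles; "dq": joint speeds; "joint_efforts": joint torques, N m; "tcp_pos": TCP position; "eef_rot": TCP orientation; "contact_force": force on the tool from outside, world axes, zero at the start; "torque": the same for the moment, N m; "grip_width": opening from 0.0 (shut) to 1.0 (fully open).
Only numpy, scipy, OpenCV 4.12 (cv2) and the standard library are available. Lean on these libraries where they do the work, as an engineer would, in place of code of your own. Each camera call takes 0.05 s, during which the arm holds its last target. There are 200 camera calls.

TASK

Clear the steel deck after decapping: use the fingertips to sweep the three loose tube caps that lie flat on it across the deck and over the rim of the rectangular waste opening, so that all three drop into the drawer below. Only push them along: do not pinch them or pick them up, and leave the closed pot, the bucket lid and the two vials on the deck standing where they are.

Things in the scene. Friction and masses are not known exactly. Their poses are not given: they have to be found in the camera images.
- deck: stainless bench station, fixed, 300 mm (its x) by 560 mm (its y), flat deck 90 mm above the bench; origin on the bench under its centre, x to its back edge, y to its left, z up. It stands elsewhere and turned in each run. Raised edges 4 mm thick: 12 mm high at back and sides, 6 mm at the front. Only the caps, pot, bucket lid and vials stand on it.
- waste_drop (a point): centre of the rectangular waste opening in the deck, at deck level (deck frame x -85 mm, y 0, z 90 mm); the opening is 110 mm along the deck's x and 130 mm along its y, sides parallel to the deck's edges, its rim flush with the deck; below it is a walled waste drawer whose floor is 84 mm down
- cap1: one of three identical loose screw caps of 50 ml tubes: blue plastic, ribbed disc 34 mm across and 14 mm high, about 15 g, lying flat on the deck; origin at the centre of its underside, z up. It slides when pushed from the side.
- cap2: another of three identical loose screw caps of 50 ml tubes: blue plastic, ribbed disc 34 mm across and 14 mm high, about 15 g, lying flat on the deck; origin at the centre of its underside, z up. It slides when pushed from the side.
- cap3: the last of three identical loose screw caps of 50 ml tubes: blue plastic, ribbed disc 34 mm across and 14 mm high, about 15 g, lying flat on the deck; origin at the centre of its underside, z up. It slides when pushed from the side.
- pot: a closed specimen pot standing on the deck among the caps, white with a ribbed blue lid, 58 mm across the lid, 56 mm high, to be left alone; origin at the centre of its underside
- dome: the lid of a centrifuge bucket: a clear plastic dome with a black sealing ring at its foot and a white knob on top, 75 mm across, 47 mm high, standing on the deck among the caps, to be left alone; origin at the centre of its underside
- vial1: a closed glass vial standing in a back corner of the deck, 25 mm across, 48 mm high, to be left alone; origin at the centre of its underside
- vial2: a closed glass vial standing in a back corner of the deck, 25 mm across, 48 mm high, to be left alone; origin at the centre of its underside

How it is judged:
By the outcome, as a careful person would: the job done as asked, in the order asked, and still so for the second after the job is handed in, with the robot touching nothing.
It also fails if it takes over 51 s, if anything falls off the work surface, if the arm or the gripper's body presses on something with over 40 N, if the wrist force passes 120 N, or if a joint passes its speed limit or range.

## Working session

There is one attempt and no reset: what is moved stays moved. The work goes in short steps, Python scripts to look and compute and a tool call to move; the robot and the scene stay as the last step left them, time stands still between calls to the robot, and variables do not carry over. Pictures are saved under pics/ and viewed, on a budget of 10 in all, crops included, one or two more only if the job needs it, and the job is handed in when it is done.

Besides the shell and the picture viewer there is one more tool, called after "Call:" as name(argument=value, ...), one argument or row to a line, values as JSON. play_rows: Moves the arm, as the interface text tells. Its arguments: {"type":"object","properties":{"series":{"type":"array","items":{"type":"array","items":{"type":"array","items":{"type":"number"}}}},"squeeze":{"type":"number"}},"required":["series"]}

```bash
mkdir -p pics
cat > h.py <<'E'
import numpy as np, cv2
from rig import *
def P(name):
    c=camera_params(name); R=cv2.Rodrigues(np.array(c["rvec"],float))[0]; return c,R,np.array(c["tvec"],float).ravel()
def ray(name,uv):
    c,R,t=P(name); x=(uv[0]-c["cx"])/c["fx"]; y=(uv[1]-c["cy"])/c["fy"]
    rd=np.hypot(x,y); r=rd
    for _ in range(30): r=rd/(1+c["k1"]*r*r)
    s=r/rd if rd>0 else 1
    return R,t,np.array([x*s,y*s,1.])
def onz(name,uv,z):
    R,t,d=ray(name,uv); o=-R.T@t; w=R.T@d; return o+w*(z-o[2])/w[2]
def bydepth(name,uv,dep):
    R,t,d=ray(name,uv); return R.T@(d*dep-t)
def proj(name,p):
    c,R,t=P(name); q=R@np.array(p,float)+t; x,y=q[:2]/q[2]; k=1+c["k1"]*(x*x+y*y)
    return np.array([c["fx"]*x*k+c["cx"],c["fy"]*y*k+c["cy"]])
E
python3 - <<'E'
from h import *
for n in ["top","scene"]:
    im,d=get_image(n); cv2.imwrite(f"pics/{n}0.png",im[...,::-1]); np.save(n+"0.npy",d)
    print(n,-P(n)[1].T@P(n)[2])
    for l in ["cap1","pot","dome","vial1","waste_drop","deck"]:
        for r in find_in(n,l)[:4]:
            u=r["at"]; dd=d[int(u[1]),int(u[0])]
            print(l,round(r["score"],2),np.round(u,1),np.round(bydepth(n,u,dd)))
E
```

```text
top [517.63805892   7.89059046 876.87129373]
cap1 0.76 [251.6 183.3] [602.  37. 105.]
cap1 0.6 [373. 270.] [ 422. -215.  104.]
cap1 0.52 [370.3 203.6] [ 559. -213.  104.]
cap1 0.29 [431.2 176.6] [ 612. -327.  137.]
pot 0.8 [217.9 236.8] [490. 103. 145.]
dome 0.66 [308.4 184.3] [597. -80. 132.]
vial1 0.72 [430.1 178.1] [ 609. -324.  138.]
vial1 0.59 [215.2 133.1] [704. 112. 137.]
waste_drop 0.94 [310.6 214.8] [536. -89.  90.]
waste_drop 0.24 [216.8 133.3] [703. 109. 138.]
deck 0.73 [311.4 214.3] [537. -91.  92.]
deck 0.69 [430.4 178.4] [ 608. -325.  138.]
scene [ 845.33360917 -364.45382408  819.10892184]
cap1 0.81 [107.9 232.6] [ 423. -217.  102.]
cap1 0.81 [163.1 272.1] [ 557. -214.  102.]
cap1 0.56 [266.1 188.8] [601.  38. 101.]
pot 0.73 [239.1 136. ] [499.  85. 145.]
dome 0.72 [230.1 236.4] [618. -99. 131.]
vial1 0.82 [330.7 185.2] [705. 105. 129.]
vial1 0.78 [138.  341.1] [ 617. -328.  137.]
waste_drop 0.72 [190.4 242.3] [ 553. -137.   89.]
deck 0.71 [187.9 240.8] [ 546. -137.   87.]
deck 0.38 [264.3 187.3] [596.  38. 103.]
```

View pics/top0.png

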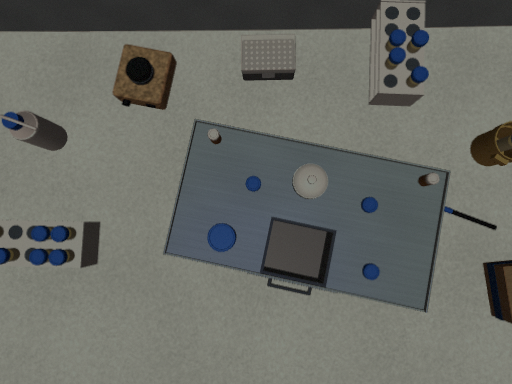

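View pics/scene0.png

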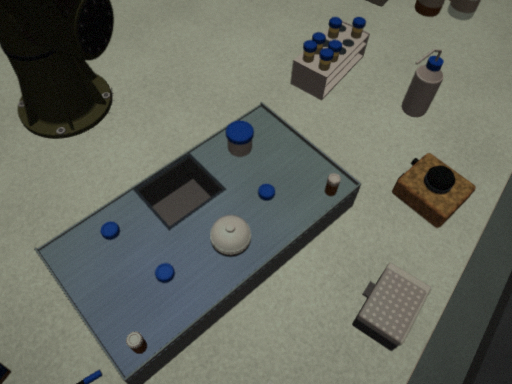

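The top view shows the deck, corners near (195,121), (448,171), (427,309) and (165,254). The caps are at (253,184), (370,205) and (371,271), with the pot at (221,237), the dome at (310,181) and the opening around (298,251). Next I'll fit the deck frame and refine positions.

Run:
```python
from h import *
# deck fit from outer rim corners (back/side 102, front 96)
uv=[(195,121),(448,171),(427,309.5),(165,254)]; zz=[102,102,96,96]
W=np.array([onz("top",u,z)[:2] for u,z in zip(uv,zz)])
D=np.array([[150,280],[150,-280],[-150,-280],[-150,280]],float)
op=np.array([onz("top",u,90)[:2] for u in [(272,218),(335,230),(325,286),(262,273)]])
Do=np.array([[-30,65],[-30,-65],[-140,-65],[-140,65]],float)
def fit(D,W):
    d=D-D.mean(0); w=W-W.mean(0)
    a=np.arctan2((d[:,0]*w[:,1]-d[:,1]*w[:,0]).sum(),(d*w).sum())
    R=np.array([[np.cos(a),-np.sin(a)],[np.sin(a),np.cos(a)]]); t=W.mean(0)-R@D.mean(0)
    print(np.degrees(a),t,np.round(W-D@R.T-t,1).tolist()); return R,t
fit(D,W); fit(Do,op); R,t=fit(np.vstack([D]),np.vstack([W]))
np.savez("deck.npz",R=R,t=t)
for n in ["top","scene"]:
    im=cv2.imread(f"pics/{n}0.png"); h=cv2.cvtColor(im,cv2.COLOR_BGR2HSV)
    m=((h[...,0]>105)&(h[...,0]<128)&(h[...,1]>150)&(h[...,2]>60)).astype(np.uint8)
    k,l,s,c=cv2.connectedComponentsWithStats(m)
    for i in range(1,k):
        if s[i,4]>60:
            p=onz(n,c[i],104)[:2]; print(n,c[i].round(1),s[i,4],p.round(1),"deck",(R.T@(p-t)).round(1))
for l,u,z in [("dome",(310,181),120),("pot",(221.5,237),146),("v1",(430.5,179),138),("v2",(214,134),138)]:
    p=onz("top",u,z)[:2]; print(l,p.round(),(R.T@(p-t)).round())
print(sense())
```

```text
-11.433448181300955 [540.33158526 -79.80587393] [[-3.4, -3.0], [-3.4, 5.7], [3.9, 0.1], [2.9, -2.7]]
-10.858006371857298 [540.95422721 -78.34441957] [[4.8, 2.6], [4.0, -4.3], [-5.2, -1.7], [-3.6, 3.4]]
-11.433448181300955 [540.33158526 -79.80587393] [[-3.4, -3.0], [-3.4, 5.7], [3.9, 0.1], [2.9, -2.7]]
top [397.7  36.4] 171 [ 926.2 -282. ] deck [ 418.3 -121.7]
top [420.5  37.1] 170 [ 923.9 -331.3] deck [ 425.8 -170.4]
top [397.4  54.5] 167 [ 885.2 -280.1] deck [ 377.7 -128. ]
top [420.   73.3] 175 [ 842.2 -327.2] deck [ 344.9 -182.7]
top [  8.5 123.5] 76 [733.8 569.9] deck [ 60.8 675.2]
top [252.8 183.2] 173 [602.3  34.9] deck [ 38.  124.7]
top [369.6 204.5] 180 [ 557.2 -211.7] deck [  42.7 -125.9]
top [221.1 237.1] 607 [487.9 101.5] deck [-87.3 167.3]
top [ 38.5 233.1] 180 [495.9 489.9] deck [-156.5  549.6]
top [ 58.  233.5] 180 [495.  448.5] deck [-149.2  508.8]
top [  2.1 255.8] 69 [448.4 563.8] deck [-217.7  612.6]
top [ 36.5 256.4] 188 [447.1 491. ] deck [-204.5  541. ]
top [ 56. 257.] 181 [445.9 449.8] deck [-197.5  500.4]
top [370.9 271.5] 186 [ 418.5 -210.4] deck [ -93.5 -152.
[... 784 characters left out ...]
.]
v2 [701. 115.] [119. 223.]
{'clock': 0.7, 'joint_pos': array([-1.30902606e+00,  3.13460651e-01, -4.70871184e-02,  1.21016442e+00,
        5.02202278e-06,  1.57077701e+00]), 'dq': array([ 0.00175263, -0.00176013, -0.00119454, -0.00047105,  0.00024663,
        0.00034987]), 'joint_efforts': array([-1.12426185e-04, -5.39289236e+01,  3.39982045e+01,  1.34335049e-03,
        1.39676217e-04,  8.64436288e-06]), 'tcp_pos': array([ 155.28166159, -579.58014338,  231.32876095]), 'eef_rot': array([ 3.14150851e+00, -5.02039701e-06,  2.61789588e-01]), 'contact_force': array([-0.2147619,  0.2507506,  0.1650536]), 'torque': array([-0.02012431, -0.0035949 ,  0.01181449]), 'grip_width': 0.9996087753777918}
```

Call:
play_rows(
  series=[
    [[2.1, 2.7, -0.5, 0, 0, 5.05, 25], [2.1, 2.7, -0.5, 0, 0, 5.05, 25], [2.1, 2.7, -0.5, 0, 0, 5.05, 25], [2.1, 2.7, -0.5, 0, 0, 5.05, 25], [2.1, 2.7, -0.5, 0, 0, 5.05, 25], [2.1, 2.7, -0.5, 0, 0, 5.05, 25], [2.1, 2.7, -0.5, 0, 0, 5.05, 25], [2.1, 2.7, -0.5, 0, 0, 5.05, 25], [2.1, 2.7, -0.5, 0, 0, 5.05, 25], [2.1, 2.7, -0.5, 0, 0, 5.05, 25], [2.1, 2.7, -0.5, 0, 0, 5.05, 25], [2.1, 2.8, -0.5, 0, 0, 5.05, 25]],
  ],
)

```text
clock: 1.9
tcp_pos: [408.1, -253.5, 171.4]
eef_rot: [3.141, 0.0, 1.323]
contact_force: [0.9, -0.3, 0.0]
grip_width: 0.246
```

Call:
play_rows(
  series=[
    [[0, 0, -2.5, 0, 0, 0, 25], [0, 0, -2.5, 0, 0, 0, 25], [0, 0, -1.5, 0, 0, 0, 25], [0, 0, -0.7, 0, 0, 0, 25], [0, 0, -0.4, 0, 0, 0, 25], [0, 0, 0, 0, 0, 0, 25], [0, 0, 0, 0, 0, 0, 25]],
  ],
)

```text
clock: 2.6
tcp_pos: [407.8, -255.0, 96.1]
eef_rot: [3.14, 0.0, 1.319]
contact_force: [0.3, -0.3, -0.3]
grip_width: 0.249
```

Run:
```python
from h import *
im,d=get_image("scene"); cv2.imwrite("pics/s1.png",cv2.resize(im[130:330,20:220,::-1],None,fx=3,fy=3)); s=sense();print(s["tcp_pos"],s["contact_force"],proj("scene",s["tcp_pos"]))
```

```text
[ 407.85824372 -255.04388755   96.13092458] [-0.43795432 -0.17072446 -0.03628529] [ 87.98234837 244.3392122 ]
```

View pics/s1.png

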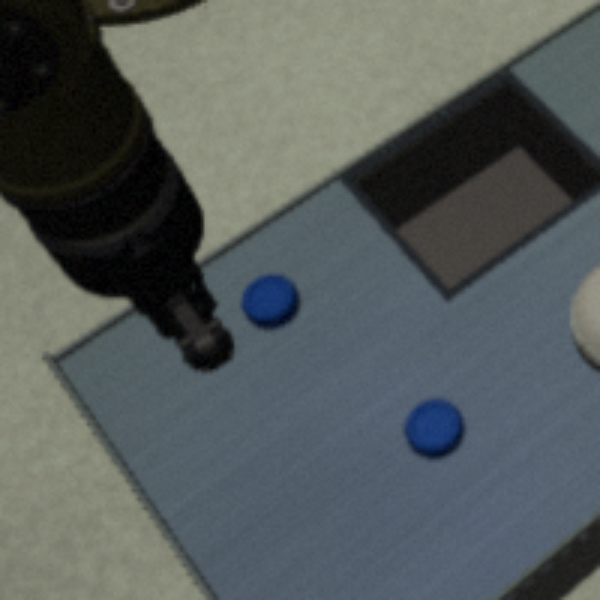

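The crop shows the fingertips at about (205,345), just behind the front-right cap at (270,300), and the cap has not been touched. I'll lower 2 mm and push.

Call:
play_rows(
  series=[
    [[0, 0, -0.2, 0, 0, 0, 25], [0.2, 0.6, 0, 0, 0, 0, 25], [0.15, 0.6, 0, 0, 0, 0, 25], [0.15, 0.6, 0, 0, 0, 0, 25], [0.25, 1, 0, 0, 0, 0, 25], [0.25, 1, 0, 0, 0, 0, 25], [0.25, 1, 0, 0, 0, 0, 25], [0.25, 1, 0, 0, 0, 0, 25], [0.25, 1, 0, 0, 0, 0, 25], [0.25, 1, 0, 0, 0, 0, 25], [0.25, 1, 0, 0, 0, 0, 25], [0.25, 1, 0, 0, 0, 0, 25]],
  ],
)

```text
clock: 3.85
tcp_pos: [432.5, -155.7, 93.3]
eef_rot: [3.142, 0.0, 1.319]
contact_force: [-0.3, -0.5, -0.1]
grip_width: 0.252
```

Call:
play_rows(
  series=[
    [[0.25, 1, 0, 0, 0, 0, 25], [0.25, 1, 0, 0, 0, 0, 25], [0.25, 1, 0, 0, 0, 0, 25], [0.25, 1, 0, 0, 0, 0, 25], [0.25, 1, 0, 0, 0, 0, 25], [0.25, 1, 0, 0, 0, 0, 25], [0, 0, 0, 0, 0, 0, 25], [0, 0, 1, 0, 0, 0, 25], [0, 0, 3.5, 0, 0, 0, 25], [0, 0, 4, 0, 0, 0, 25]],
  ],
)

```text
clock: 4.85
tcp_pos: [445.9, -96.7, 178.8]
eef_rot: [-3.139, 0.0, 1.319]
contact_force: [1.3, -0.6, 0.9]
grip_width: 0.251
```

Run:
```python
from h import *
im,d=get_image("scene"); cv2.imwrite("pics/s2.png",cv2.resize(im[100:380,20:380,::-1],None,fx=2,fy=2)); s=sense();print(s["tcp_pos"],s["contact_force"])
get_image("top")
for n in ["scene","top"]: print([(r["at"],r["score"]) for r in find_in(n,"cap1")[:4]])
```

```text
[450.00580073 -97.58831643 185.98726021] [ 2.81494625 -0.19364664  5.26821687]
[([170.6, 216.9], 0.62), ([262.8, 188.1], 0.48)]
[([255.4, 181.9], 0.57), ([371.5, 205.6], 0.52)]
```

View pics/s2.png

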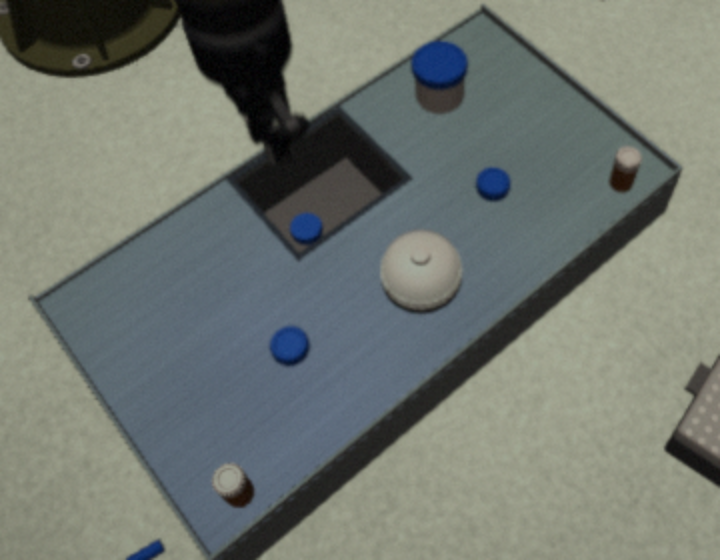

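The first cap is in the drawer (crop 306,228) and nothing else moved. Next is the right-hand cap.

Call:
play_rows(
  series=[
    [[1.6, -1.95, 0, 0, 0, 5.3, 25], [1.6, -1.95, 0, 0, 0, 5.3, 25], [1.6, -1.95, 0, 0, 0, 5.3, 25], [1.6, -1.95, 0, 0, 0, 5.3, 25], [1.6, -1.95, 0, 0, 0, 5.3, 25], [1.6, -1.95, 0, 0, 0, 5.3, 25], [1.6, -1.95, 0, 0, 0, 5.3, 25], [1.6, -1.85, 0, 0, 0, 5.3, 25], [0, 0, 0, 0, 0, 0, 25], [0, 0, 0, 0, 0, 0, 25]],
  ],
)

```text
clock: 6.05
tcp_pos: [574.2, -251.6, 176.7]
eef_rot: [-3.14, -0.002, 2.058]
contact_force: [-0.3, 1.4, 0.4]
grip_width: 0.249
```

Call:
play_rows(
  series=[
    [[0.3, 0, -2.5, 0, 0, 0, 25], [0.2, 0, -2.5, 0, 0, 0, 25], [0, 0, -2, 0, 0, 0, 25], [0, 0, -0.8, 0, 0, 0, 25], [0, 0, -0.4, 0, 0, 0, 25], [0, 0, 0, 0, 0, 0, 25], [0, 0, 0, 0, 0, 0, 25]],
  ],
)

```text
clock: 6.75
tcp_pos: [580.8, -251.7, 97.4]
eef_rot: [3.141, 0.001, 2.059]
contact_force: [0.3, -0.3, 0.6]
grip_width: 0.248
```

Call:
play_rows(
  series=[
    [[-0.1, 0, -0.35, 0, 0, 0, 25], [-0.3, 0.5, 0, 0, 0, 0, 25], [-0.3, 0.55, 0, 0, 0, 0, 25], [-0.3, 0.55, 0, 0, 0, 0, 25], [-0.5, 0.95, 0, 0, 0, 0, 25], [-0.5, 0.95, 0, 0, 0, 0, 25], [-0.5, 0.95, 0, 0, 0, 0, 25], [-0.5, 0.95, 0, 0, 0, 0, 25], [-0.5, 0.95, 0, 0, 0, 0, 25], [-0.5, 0.95, 0, 0, 0, 0, 25], [-0.5, 0.95, 0, 0, 0, 0, 25], [-0.5, 0.95, 0, 0, 0, 0, 25]],
  ],
)

```text
clock: 7.95
tcp_pos: [529.9, -158.7, 92.8]
eef_rot: [3.142, 0.0, 2.06]
contact_force: [0.8, 0.8, 0.4]
grip_width: 0.249
```

Call:
play_rows(
  series=[
    [[-0.5, 0.95, 0, 0, 0, 0, 25], [-0.5, 0.95, 0, 0, 0, 0, 25], [-0.5, 0.95, 0, 0, 0, 0, 25], [-0.5, 0.95, 0, 0, 0, 0, 25], [-0.5, 0.95, 0, 0, 0, 0, 25], [-0.5, 0.95, 0, 0, 0, 0, 25], [-0.5, 0.95, 0, 0, 0, 0, 25], [0, 0, 0, 0, 0, 0, 25], [0, 0, 1, 0, 0, 0, 25], [0, 0, 3.5, 0, 0, 0, 25], [0, 0, 4, 0, 0, 0, 25]],
  ],
)

```text
clock: 9.05
tcp_pos: [494.4, -93.2, 178.3]
eef_rot: [-3.14, -0.001, 2.059]
contact_force: [0.3, -0.5, -0.4]
grip_width: 0.248
```

Run:
```python
from h import *
im,d=get_image("scene"); cv2.imwrite("pics/s3.png",cv2.resize(im[100:380,20:380,::-1],None,fx=2,fy=2)); s=sense();print(s["tcp_pos"],s["contact_force"])
get_image("top")
for n in ["scene","top"]: print([(r["at"],r["score"]) for r in find_in(n,"cap1")[:4]])
```

```text
[498.58548535 -94.03032261 185.86258021] [ 2.29904238 -0.6014461   5.42015299]
[([171.2, 214.6], 0.76), ([263.2, 189.8], 0.62)]
[([307.1, 248.5], 0.59), ([303.9, 239.0], 0.48)]
```

View pics/s3.png

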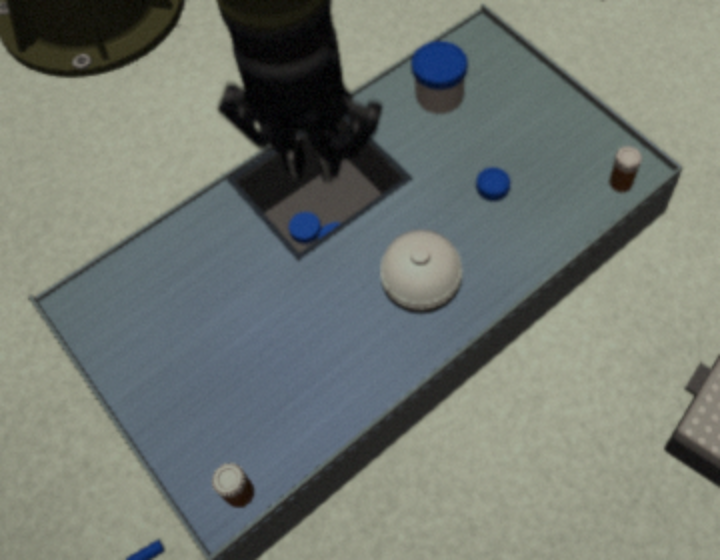

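Two caps are in the drawer (crop 306,227 and partly hidden at 330,230) and the obstacles are unchanged. The last cap is at (493,183).

Call:
play_rows(
  series=[
    [[1.43, 1.57, 0, 0, 0, -7.7, 25], [1.43, 1.57, 0, 0, 0, -7.7, 25], [1.43, 1.57, 0, 0, 0, -7.7, 25], [1.43, 1.57, 0, 0, 0, -7.7, 25], [1.43, 1.57, 0, 0, 0, -7.7, 25], [1.43, 1.57, 0, 0, 0, -7.7, 25], [1.43, 1.57, 0, 0, 0, -7.7, 25], [1.43, 1.57, 0, 0, 0, -7.7, 25], [1.43, 1.57, 0, 0, 0, -7.7, 25], [1.43, 1.57, 0, 0, 0, -7.7, 25], [0, 0, 0, 0, 0, 0, 25], [0, 0, 0, 0, 0, 0, 25]],
  ],
)

```text
clock: 10.45
tcp_pos: [637.5, 63.8, 176.3]
eef_rot: [-3.14, 0.002, 0.718]
contact_force: [-1.1, -0.3, -0.7]
grip_width: 0.25
```

Call:
play_rows(
  series=[
    [[0, 0, -2.5, 0, 0, 0, 25], [0, 0, -2.5, 0, 0, 0, 25], [0, 0, -1.8, 0, 0, 0, 25], [0, 0, -0.8, 0, 0, 0, 25], [0, 0, -0.3, 0, 0, 0, 25], [0, 0, 0, 0, 0, 0, 25], [0, 0, 0, 0, 0, 0, 25]],
  ],
)

```text
clock: 11.15
tcp_pos: [639.0, 63.8, 99.9]
eef_rot: [3.141, -0.001, 0.716]
contact_force: [0.3, 0.6, 0.1]
grip_width: 0.252
```

Call:
play_rows(
  series=[
    [[-0.1, 0.1, -0.6, 0, 0, 0, 25], [-0.45, -0.4, 0, 0, 0, 0, 25], [-0.45, -0.4, 0, 0, 0, 0, 25], [-0.45, -0.4, 0, 0, 0, 0, 25], [-0.8, -0.7, 0, 0, 0, 0, 25], [-0.8, -0.7, 0, 0, 0, 0, 25], [-0.8, -0.7, 0, 0, 0, 0, 25], [-0.8, -0.7, 0, 0, 0, 0, 25], [-0.8, -0.7, 0, 0, 0, 0, 25], [-0.8, -0.7, 0, 0, 0, 0, 25], [-0.8, -0.7, 0, 0, 0, 0, 25], [-0.8, -0.7, 0, 0, 0, 0, 25]],
  ],
)

```text
clock: 12.35
tcp_pos: [559.1, -3.6, 92.9]
eef_rot: [3.142, -0.0, 0.716]
contact_force: [0.3, 0.7, 0.9]
grip_width: 0.253
```

Call:
play_rows(
  series=[
    [[-0.8, -0.7, 0, 0, 0, 0, 25], [-0.8, -0.7, 0, 0, 0, 0, 25], [-0.8, -0.7, 0, 0, 0, 0, 25], [-0.8, -0.7, 0, 0, 0, 0, 25], [-0.8, -0.7, 0, 0, 0, 0, 25], [-0.8, -0.7, 0, 0, 0, 0, 25], [0, 0, 0, 0, 0, 0, 25], [0, 0, 1, 0, 0, 0, 25], [0, 0, 3.5, 0, 0, 0, 25], [0, 0, 4, 0, 0, 0, 25], [0, 0, 3, 0, 0, 0, 25], [0, 0, 0, 0, 0, 0, 25]],
  ],
)

```text
clock: 13.55
tcp_pos: [515.4, -45.0, 213.3]
eef_rot: [3.135, -0.006, 0.716]
contact_force: [0.3, -0.8, -0.1]
grip_width: 0.25
```

Run:
```python
from h import *
im,d=get_image("scene"); cv2.imwrite("pics/s4.png",cv2.resize(im[100:380,20:380,::-1],None,fx=2,fy=2)); s=sense();print(s["tcp_pos"],s["contact_force"])
im,d=get_image("top"); cv2.imwrite("pics/t4.png",im[100:320,150:470,::-1])
for n in ["scene","top"]: print([(r["at"],r["score"]) for r in find_in(n,"cap1")[:4]])
```

```text
[514.11943676 -44.90667661 210.83083769] [ 0.70339662 -0.11121971 -1.61417249]
[([192.0, 193.2], 0.72), ([171.5, 214.3], 0.48)]
[([224.2, 193.6], 0.74)]
```

View pics/s4.png

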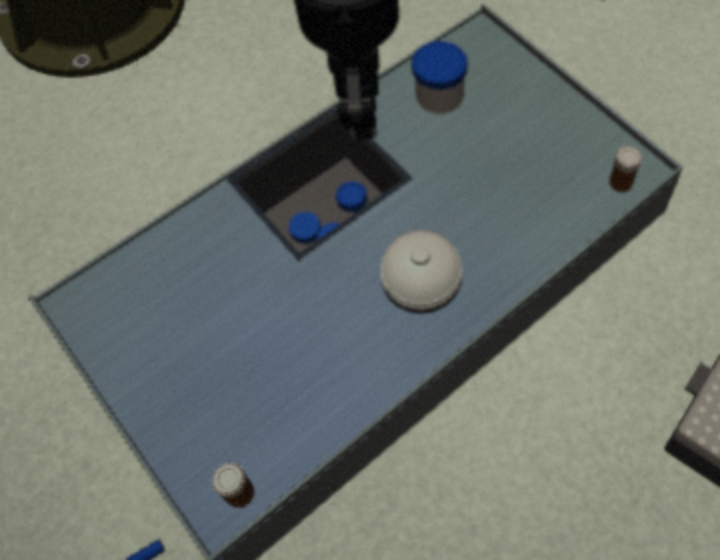

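```bash
python3 -c "
from rig import *
print(finish_job())"
```

```text
the job is handed in; nothing more can be done
None
```

All three caps are in the waste drawer. I pushed them there one at a time with the fingertips partly open, and nothing was pinched or lifted. I handed the job in at about 13.7 s.

- **Last picture:** the scene camera shows three caps on the drawer floor and none left on the deck. One of them is partly hidden behind the rim. The pot, bucket lid and both vials stand where they were.
- **Forces:** the tool-force readings, taken at the end of moves and between them, never went above about 6 N. The gripper ended raised clear of everything.
- **Disagreement:** after the last push, the top-camera network reported one "cap" at pixel (224,194). The scene picture shows bare deck there, so I took it as a false hit. I did not view the top picture to check.
- **Partial count:** the network in the scene view found only two of the three caps. I counted the hidden one by eye from the last two pictures.

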